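# Put the washed pastry moulds away with their own kind

### The arm

A 7-joint arm with a two-finger parallel gripper is mounted at the origin on the work surface. World frame = base frame: x ahead of the robot, y to its left, z up, the work surface at z = 0. Lengths are in m, angles in rad, forces in N, time in s.
With the tool pointing down it reaches from about 0.4 to 0.85 m from the base axis. Payload 10.4 kg.
Tool frame: the origin (TCP) lies midway between the tips of the shut fingers; the grasp point (between the pads) lies 19 mm behind it (r.grasp_offset is the distance from the TCP to the grasp point, in m); x points along the fingers, y is the direction in which the jaws open and shut, and the axes are right-handed (so a half turn about x gives the same grasp; the last joint's range is limited). The gripper opens to 87 mm and grips with 3 to 60 N. Pads are 19 mm wide; open, the fingers measure 117 mm over their backs; the gripper's body (75 mm by 190 mm) begins 51 mm behind the grasp point.
Start: joints at [1.169, 0.332, -0.065, 1.46, 0.022, 1.35, -0.088], TCP at [0.231, -0.581, 0.223] pointing down, gripper open.
Joint ranges: [-2.6, 2.6], [-0.5, 2.12], [-1.47, 1.34], [0.16, 2.42], [-1.27, 4.41], [0.06, 2.06], [-2.6, 2.6]. Speed limits (rad/s): [2.22, 2.22, 2.79, 2.79, 3.14, 3.14, 3.14].

### API

Orientations are given as a unit quaternion [x, y, z, w].
In Python, from bench import r, vision, close_job gives the robot as it stands. The module is installed in compiled form; this text tells all that it offers.
- The arm moves only by the shell command python3 -m pendant 'ROWS' [OPENING] [FORCE]. ROWS is text: rows parted by semicolons, each of 6 numbers parted by spaces: the shift along the tool's x, y, z in units of 0.25 m (1.0 is 0.25 m), then the turn, a rotation vector about the tool's x, y, z in units of 1.5 rad (1.0 is 1.5 rad). A call has 1 to 8 rows; each row is the pose to reach, as a shift and turn from the pose commanded when the call began, along the tool's axes at that moment; what a row does not reach only later rows make up. A row lasts 1/10 s, in which the tool goes at most 50 mm and 8.59 degrees, less where a joint would pass 70% of its speed; a pose out of reach is approached as far as the arm can. A call with a number of a shift or a turn outside -1 to 1 is refused whole. A call with a gripper value outside its range is refused whole. OPENING is the gripper command: -1 is shut, 1 is fully open, values between are in proportion, set as the call begins (- or left out, the last holds). The fingers move at their own pace and stop on an object; FORCE is the grip in N (left out, the last holds). Time passes only in rows, so rows that repeat a pose let the fingers close. It gives the time, the measured TCP pose, the force and the opening at its end, in the units of the state.
- r.read_state(): the state, without advancing time (a new reading comes with each control period).
- vision.camera(name): name is "side" or "top"; returns (picture, depth): 420x560x3 uint8, blue, green, red; 420x560 float32, m along the optical axis (not along the pixel's ray), 0 where there is no reading.
- vision.get_calibration(name): a dict with "camera_matrix" (3x3 intrinsics, pixels), "rvec" (rotation vector, rad) and "tvec" (3), from world to camera coordinates, as OpenCV has them. Camera axes: x right, y down, z forward; pixel columns grow to the right and rows downward; lengths in m; the calibration is good to about 2 mm. A picture is of the moment at which its call begins. get_calibration takes no time and is no camera call.
- close_job(): hands the job in, once; it reports no verdict.
The state is a dict: "time": time; "joint_positions": joint angles; "joint_vel": joint speeds; "joint_torque": joint torques, N m; "ee_pos": TCP position; "eef_rot": TCP orientation; "ft_force": force on the tool from outside, world axes, zero at the start; "torque": the same for the moment, N m; "width": finger opening in m.
Only numpy, scipy, OpenCV 4.12 (cv2) and the standard library are available. Lean on these libraries where they do the work, as an engineer would, in place of code of your own. Each camera call takes 0.05 s, during which the arm holds its last target. There are 200 camera calls.

### The job

Put the washed moulds on the white board away: the two dariole cups, the square ring and the piping nozzle each go into the steel batt that already holds one of the same kind. Set each one down (do not drop it) so that it stands upright, as it stands now, flat on the floor of its batt, none nested or stacked, and leave the pieces already in the batts standing where they are.

Things in the scene. Friction and masses are not known exactly. Their poses are not given: they have to be found in the camera images.
- dariole_a: One loose dariole mould: plain aluminium cup, mouth up, outside diameter 52 mm at the rim, 42 mm at the foot, 50 mm tall, wall 2 mm, about 60 g. Origin: middle of its underside, z up. On the white board (top 12 mm above the bench), in a row across it with the other pieces and a white ramekin that stays; gaps left and right may be 7 mm, free space in front and behind.
- dariole_b: Another loose dariole mould: plain aluminium cup, mouth up, outside diameter 52 mm at the rim, 42 mm at the foot, 50 mm tall, wall 2 mm, about 60 g. Origin: middle of its underside, z up. On the white board (top 12 mm above the bench), in a row across it with the other pieces and a white ramekin that stays; gaps left and right may be 7 mm, free space in front and behind.
- square_ring: The loose square mousse ring: bright steel frame, no floor, 50 x 50 mm outside, 40 mm tall, wall 2 mm, about 70 g. x and y square to its sides. Origin: middle of its underside, z up. Yaw -0.35 to 0.35 rad. On the white board (top 12 mm above the bench), in a row across it with the other pieces and a white ramekin that stays; gaps left and right may be 7 mm, free space in front and behind.
- nozzle: The loose piping nozzle: steel, star-cut tip up; collar 34 mm in diameter up to 18 mm, then a cone to 13 mm at the tip, 52 mm tall, about 45 g. Origin: middle of its underside, z up. On the white board (top 12 mm above the bench), in a row across it with the other pieces and a white ramekin that stays; gaps left and right may be 7 mm, free space in front and behind.
- batt_dariole: Batt for darioles. Fixed shallow steel tray, one of three alike beyond the board in changing order: outside 145 (x) x 210 (y) x 28 mm high, walls and floor 3 mm. Origin: centre of its underside; x points away from the robot within 0.1 rad, z up. Known by the loose dariole mould standing in its -y half; the rest is empty.
- batt_square: Batt for square rings. Fixed shallow steel tray, one of three alike beyond the board in changing order: outside 145 (x) x 210 (y) x 28 mm high, walls and floor 3 mm. Origin: centre of its underside; x points away from the robot within 0.1 rad, z up. Known by the loose square ring standing in its -y half; the rest is empty.
- batt_nozzle: Batt for nozzles. Fixed shallow steel tray, one of three alike beyond the board in changing order: outside 145 (x) x 210 (y) x 28 mm high, walls and floor 3 mm. Origin: centre of its underside; x points away from the robot within 0.1 rad, z up. Known by the loose nozzle standing in its -y half; the rest is empty.
- kept_dariole: Marks the dariole batt: dariole mould: plain aluminium cup, mouth up, outside diameter 52 mm at the rim, 42 mm at the foot, 50 mm tall, wall 2 mm, about 60 g. Origin: middle of its underside, z up. Already in its batt on the 3 mm floor, loose; leave it standing where it is.
- kept_square: Marks the square-ring batt: square mousse ring: bright steel frame, no floor, 50 x 50 mm outside, 40 mm tall, wall 2 mm, about 70 g. x and y square to its sides. Origin: middle of its underside, z up. Already in its batt on the 3 mm floor, loose; leave it standing where it is.
- kept_nozzle: Marks the nozzle batt: piping nozzle: steel, star-cut tip up; collar 34 mm in diameter up to 18 mm, then a cone to 13 mm at the tip, 52 mm tall, about 45 g. Origin: middle of its underside, z up. Already in its batt on the 3 mm floor, loose; leave it standing where it is.
There are look-alikes about, which are no part of the job. What is shaped like the dariole_a but orange is not meant. Leave any orange or purple look-alike of the kept_nozzle alone.

How it is judged:
By the outcome, as a careful person would: the job done as asked, in the order asked, and still so for the second after the job is handed in, with the robot touching nothing.
It also fails if it takes over 93 s, if anything falls off the work surface, if the arm or the gripper's body presses on something with over 40 N, if the wrist force passes 120 N, or if a joint passes its speed limit or range.

## Working session

There is one attempt and no reset: what is moved stays moved. The work goes in short steps, Python scripts to look and compute and a shell command to move; the robot and the scene stay as the last step left them, time stands still between calls to the robot, and variables do not carry over. Pictures are saved under pics/ and viewed, about 12 in all and at most 16, crops included, and the job is handed in when it is done.

```bash
mkdir -p pics; python3 - <<'E'
from bench import r, vision
import cv2,numpy as np
s=r.read_state();print(s['time'],s['ee_pos'],s['eef_rot'],s['width'],r.grasp_offset)
for n in('top','side'):
    p,d=vision.camera(n);cv2.imwrite(f'pics/{n}0.png',p);np.save(f'{n}_d.npy',d);c=vision.get_calibration(n)
    R=cv2.Rodrigues(np.array(c['rvec']))[0];print(n,c['camera_matrix'],'pos',-R.T@np.array(c['tvec']).ravel(),R)
E
```

```text
0.0 [ 0.23098633 -0.58033503  0.2217263 ] [-0.69434473 -0.13362529  0.69457739 -0.13263455] 0.08686669807562786 0.0187
top [[403.01492318   0.         279.2667248 ]
 [  0.         403.01492318 207.63568746]
 [  0.           0.           1.        ]] pos [ 0.44981628 -0.05821422  0.98056862] [[-0.0113997  -0.99978861  0.0171107 ]
 [-0.99702776  0.01006097 -0.07638337]
 [ 0.07619507 -0.01793059 -0.9969317 ]]
side [[430.16455996   0.         281.92587797]
 [  0.         430.16455996 210.09973879]
 [  0.           0.           1.        ]] pos [0.40807232 0.8901701  0.67818485] [[-0.99398154 -0.10780026  0.01948827]
 [-0.07510847  0.54112504 -0.83758129]
 [ 0.07974589 -0.83400408 -0.54596501]]
```

View pics/top0.png

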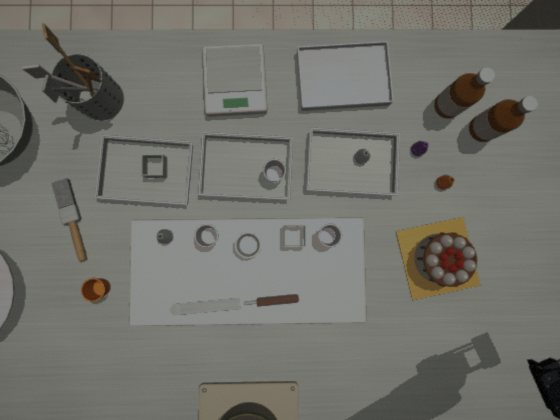

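View pics/side0.png

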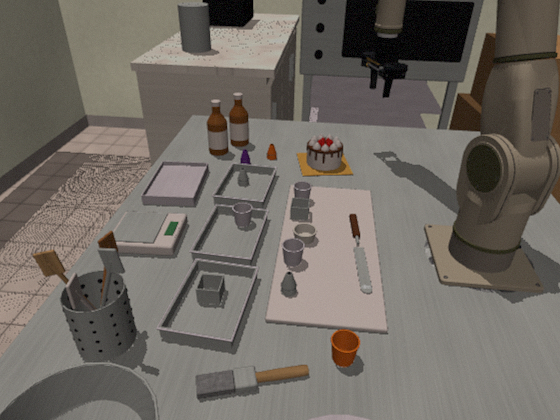

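The top view shows left = +y and up = +x.
- **Row on the board:** nozzle (165,237), dariole (207,236), ramekin (248,245), square ring (293,237), dariole (329,236).
- **Batts:** square (145,172), dariole (245,168), nozzle (352,163).
- **Possible mix-ups:** the orange dariole (94,290), the orange nozzle (445,182), the purple nozzle (420,148), the ramekin (248,245) and the kept pieces. None of these is chosen.

Next I'll measure with depth and take one close crop.

```bash
cat > h.py <<'E'
from bench import r, vision
import cv2,numpy as np
from scipy.spatial.transform import Rotation as Ro
def cal(n):
    c=vision.get_calibration(n);return c['camera_matrix'],Ro.from_rotvec(np.ravel(c['rvec'])).as_matrix(),np.ravel(c['tvec'])
def cloud(n,d):
    K,R,t=cal(n);v,u=np.indices(d.shape);
    P=np.stack([(u-K[0,2])/K[0,0]*d,(v-K[1,2])/K[1,1]*d,d],-1);W=(P-t)@R;W[d<=0]=np.nan;return W
def ray(n,uv,z):
    K,R,t=cal(n);uv=np.atleast_2d(uv).astype(float);D=np.c_[(uv-[K[0,2],K[1,2]])/[K[0,0],K[1,1]],np.ones(len(uv))]@R;C=-R.T@t
    return C+D*((z-C[2])/D[:,2])[:,None]
def go(x,y,zt,yaw=0.):
    """row to TCP x,y,z, tool down, jaw axis (tool y) at yaw from world x (mod pi)"""
    s=r.read_state();R=Ro.from_quat(s['eef_rot']);best=None
    for k in(0,np.pi):
        a=yaw+k;xt=np.array([0,0,-1.]);yt=np.array([np.cos(a),np.sin(a),0]);T=Ro.from_matrix(np.c_[xt,yt,np.cross(xt,yt)])
        w=(R.inv()*T).as_rotvec()
        if best is None or np.linalg.norm(w)<np.linalg.norm(best):best=w
    sh=R.inv().apply(np.array([x,y,zt])-s['ee_pos'])
    print(s['time'],'at',s['ee_pos'].round(4),'w',round(s['width'],4),'row',(sh/.25).round(3),(best/1.5).round(3),'dist',np.linalg.norm(sh).round(3),'deg',np.degrees(np.linalg.norm(best)).round(1),'joints',np.round(s['joint_positions'],2))
E
python3 - <<'E'
from h import *
d=np.load('top_d.npy');W=cloud('top',d);p=cv2.imread('pics/top0.png')
Z=W[...,2]
print('board z',np.nanmedian(Z[255:285,180:300]),'batt floor',np.nanmedian(Z[180:190,210:250]))
for n,(u0,u1,v0,v1),lo in [('nozzle',(150,182,222,250),.02),('darL',(192,222,220,254),.05),('ramekin',(232,264,228,262),.03),('sq',(278,309,222,254),.04),('darR',(313,346,220,254),.05),
  ('kdar',(258,287,156,187),.038),('ksq',(137,170,150,183),.035),('knoz',(353,372,145,168),.01),('battS',(95,196,132,212),.016),('battD',(196,296,130,205),.016),('battN',(303,402,125,202),.016)]:
    w=W[v0:v1,u0:u1].reshape(-1,3);m=w[:,2]>lo
    if n.startswith('batt'):m&=w[:,2]<.032
    q=w[m];c,sz,a=cv2.minAreaRect(q[:,:2].astype(np.float32))
    print(n,'ctr',np.round(c,4),'size',np.round(sz,4),'ang',round(a,1),'ztop',np.round(np.percentile(q[:,2],95),4),len(q))
cv2.imwrite('pics/crop.png',cv2.resize(p[125:260,90:410],None,fx=2.5,fy=2.5,interpolation=cv2.INTER_CUBIC))
go(.4,-.2,.2)
E
```

```text
board z 0.0122538613388604 batt floor 0.0030105265053884836
nozzle ctr [0.4584 0.1948] size [0.0332 0.033 ] ang 48.1 ztop 0.0658 184
darL ctr [0.4585 0.0921] size [0.0522 0.0507] ang 0.8 ztop 0.0647 136
ramekin ctr [ 0.4367 -0.0005] size [0.058  0.0577] ang 89.3 ztop 0.0441 208
sq ctr [ 0.4562 -0.1094] size [0.0488 0.0484] ang 89.3 ztop 0.0542 84
darR ctr [ 0.4564 -0.1898] size [0.0511 0.0501] ang 89.2 ztop 0.0641 131
kdar ctr [ 0.6089 -0.0637] size [0.0514 0.0528] ang 89.5 ztop 0.0555 140
ksq ctr [0.626  0.2209] size [0.0502 0.0507] ang 89.7 ztop 0.0452 151
knoz ctr [ 0.647  -0.2782] size [0.0324 0.0323] ang 89.5 ztop 0.0559 171
battS ctr [0.6176 0.2458] size [0.2201 0.1541] ang 85.2 ztop 0.0311 1223
battD ctr [0.6248 0.0042] size [0.2185 0.1538] ang 86.6 ztop 0.031 1069
battN ctr [ 0.6334 -0.2549] size [0.2193 0.1543] ang 85.8 ztop 0.0308 1107
0.1 at [ 0.231  -0.5804  0.2218] w 0.0872 row [ 0.089 -1.163 -1.191] [-0.795 -0.001  0.001] dist 0.417 deg 68.3 joints [ 1.17  0.33 -0.06  1.46  0.02  1.35 -0.09]
```

View pics/crop.png

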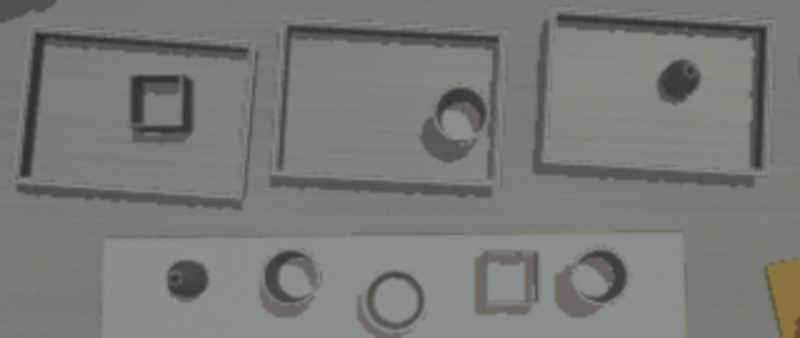

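The crop confirms that the loose pieces are grey metal, each with a matching piece in its batt, and that the +y (left) halves are free. Sizes and top heights agree with the description. I'll start with the right dariole, jaws along world x.

```bash
python3 -c "
from h import *
go(.4564,-.1898,.15)"
```

```text
0.1 at [ 0.231  -0.5804  0.2218] w 0.0872 row [ 0.289 -1.118 -1.415] [-0.795 -0.001  0.001] dist 0.457 deg 68.3 joints [ 1.17  0.33 -0.06  1.46  0.02  1.35 -0.09]
```

```bash
python3 -m pendant '0 -0.75 -0.95 -0.795 0 0;0 -0.75 -0.95 -0.795 0 0;0 -0.75 -0.95 -0.795 0 0;0 -0.75 -0.95 -0.795 0 0;0 -0.75 -0.95 -0.795 0 0;0 -0.75 -0.95 -0.795 0 0;0 -0.75 -0.95 -0.795 0 0;0 -0.75 -0.95 -0.795 0 0' 1 15; python3 -c "
from h import *
go(.4564,-.1898,.12)"
```

```text
time: 0.9
ee_pos: [0.3834, -0.3168, 0.2225]
eef_rot: [0.497, 0.503, -0.497, 0.503]
ft_force: [-1.0, -1.1, 0.3]
width: 0.0868
0.9 at [ 0.3834 -0.3168  0.2225] w 0.0868 row [ 0.41   0.297 -0.505] [0.007 0.    0.   ] dist 0.179 deg 0.6 joints [ 0.95  0.07 -0.37  1.77  0.03  1.3   0.59]
```

```bash
python3 -m pendant '0.2 0.297 -0.505 0.007 0 0;0.2 0.297 -0.505 0.007 0 0;0.2 0.297 -0.505 0.007 0 0;0.41 0.297 -0.505 0.007 0 0;0.41 0.297 -0.505 0.007 0 0;0.41 0.297 -0.505 0.007 0 0'; python3 -c "
from h import *
go(.4564,-.1898,.037)
p,d=vision.camera('top');cv2.imwrite('pics/t1.png',cv2.resize(p[180:300,230:430],None,fx=3,fy=3))"
```

```text
time: 1.5
ee_pos: [0.4557, -0.1926, 0.1195]
eef_rot: [-0.502, -0.498, 0.503, -0.497]
ft_force: [-0.6, 0.6, 0.1]
width: 0.087
1.5 at [ 0.4557 -0.1926  0.1195] w 0.087 row [ 0.33   0.004 -0.011] [-0.007 -0.001  0.002] dist 0.083 deg 0.6 joints [ 0.77  0.17 -0.5   1.9   0.09  1.09  0.22]
```

View pics/t1.png

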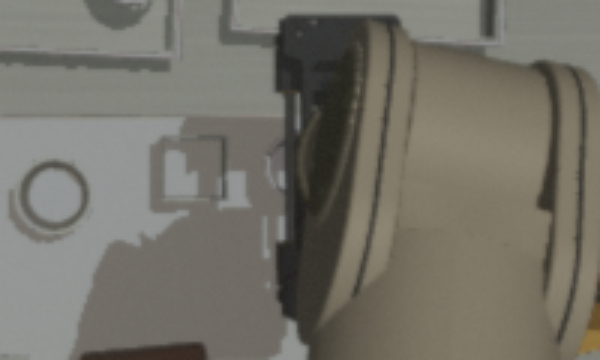

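The top view shows the hand over the right dariole, which is mostly hidden; the square ring at left is clear. Descend, then grip.

```bash
python3 -m pendant '0.33 0.004 -0.01 0 0 0;0.33 0.004 -0.01 0 0 0;0.33 0.004 -0.01 0 0 0;0.33 0.004 -0.01 0 0 0'; python3 -m pendant '0 0 0 0 0 0;0 0 0 0 0 0;0 0 0 0 0 0;0 0 0 0 0 0;0 0 0 0 0 0;0 0 0 0 0 0' -1 12
```

```text
time: 1.95
ee_pos: [0.4585, -0.1911, 0.0396]
eef_rot: [0.503, 0.497, -0.503, 0.498]
ft_force: [-0.0, 0.1, 0.3]
width: 0.0868
time: 2.55
ee_pos: [0.4577, -0.1899, 0.0377]
eef_rot: [-0.502, -0.497, 0.503, -0.498]
ft_force: [-1.3, -0.8, 1.5]
width: 0.0501
```

Width 50 mm: the cup is held just below the rim. Lift it and check in the side view.

```bash
python3 -m pendant '-0.4 0 0 0 0 0;-0.4 0 0 0 0 0;-0.4 0 0 0 0 0;-0.4 0 0 0 0 0'; python3 -c "
from h import *
go(.6248,.003,.135)
p,d=vision.camera('side');cv2.imwrite('pics/s1.png',cv2.resize(p[100:300,180:400],None,fx=2.7,fy=2.7))"
```

```text
time: 2.95
ee_pos: [0.4582, -0.1902, 0.1385]
eef_rot: [0.503, 0.497, -0.502, 0.498]
ft_force: [-1.4, 0.0, -1.0]
width: 0.0497
2.95 at [ 0.4582 -0.1902  0.1385] w 0.0497 row [ 0.014  0.659 -0.78 ] [-0.007  0.001 -0.001] dist 0.255 deg 0.6 joints [ 0.78  0.15 -0.51  1.88  0.08  1.13  0.23]
```

View pics/s1.png

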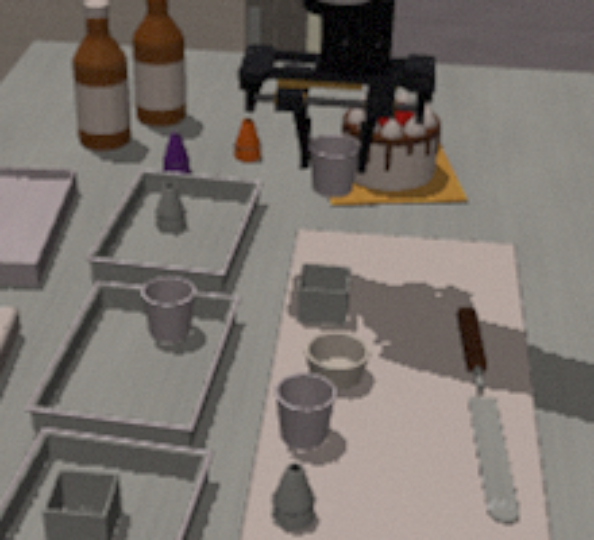

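The cup hangs upright in the fingers at about (335,165) in this crop. Carry it to the middle of the dariole batt.

```bash
python3 -m pendant '0 0.08 -0.1 0 0 0;0 0.2 -0.24 0 0 0;0 0.32 -0.38 0 0 0;0 0.44 -0.52 0 0 0;0 0.55 -0.65 0 0 0;0 0.63 -0.74 0 0 0;0 0.659 -0.78 0 0 0;0 0.659 -0.78 0 0 0'; python3 -c "
from h import *
go(.6248,.003,.033)"
```

```text
time: 3.8
ee_pos: [0.6238, 0.0054, 0.1356]
eef_rot: [-0.501, -0.499, 0.502, -0.497]
ft_force: [-1.0, -0.3, -0.1]
width: 0.0502
3.8 at [0.6238 0.0054 0.1356] w 0.0502 row [0.41  0.005 0.01 ] [-0.005 -0.001  0.002] dist 0.103 deg 0.4 joints [ 0.37  0.46 -0.6   1.54  0.26  1.22 -0.27]
```

```bash
python3 -m pendant '0.1 0.005 0.01 0 0 0;0.2 0.005 0.01 0 0 0;0.3 0.005 0.01 0 0 0;0.36 0.005 0.01 0 0 0;0.41 0.005 0.01 0 0 0;0.41 0.005 0.01 0 0 0;0.41 0.005 0.01 0 0 0'; python3 -m pendant '0.008 0 0 0 0 0;0.008 0 0 0 0 0;0.008 0 0 0 0 0';python3 -m pendant '0.008 0 0 0 0 0;0.008 0 0 0 0 0;0.008 0 0 0 0 0'
```

```text
time: 4.5
ee_pos: [0.6259, 0.0007, 0.0357]
eef_rot: [0.503, 0.497, -0.502, 0.498]
ft_force: [-0.5, 0.3, -1.2]
width: 0.0502
time: 4.8
ee_pos: [0.6259, 0.0009, 0.0336]
eef_rot: [0.503, 0.497, -0.502, 0.498]
ft_force: [0.1, 0.0, -0.2]
width: 0.0501
time: 5.1
ee_pos: [0.6256, 0.001, 0.031]
eef_rot: [-0.502, -0.498, 0.503, -0.498]
ft_force: [0.2, -0.1, -0.4]
width: 0.0501
```

```bash
python3 -m pendant '0.006 0 0 0 0 0;0.006 0 0 0 0 0;0.006 0 0 0 0 0';python3 -m pendant '0.004 0 0 0 0 0;0.004 0 0 0 0 0;0.004 0 0 0 0 0'
```

```text
time: 5.4
ee_pos: [0.6256, 0.0009, 0.0295]
eef_rot: [-0.502, -0.498, 0.503, -0.497]
ft_force: [0.2, 0.2, 0.0]
width: 0.0507
time: 5.7
ee_pos: [0.6257, 0.0009, 0.0288]
eef_rot: [0.503, 0.497, -0.502, 0.498]
ft_force: [-0.4, -0.0, 2.1]
width: 0.0502
```

A force of +2 N at the expected height (foot ≈ 3 mm) means contact. Release and rise.

```bash
python3 -m pendant '0 0 0 0 0 0;0 0 0 0 0 0;0 0 0 0 0 0;0 0 0 0 0 0' 0.6; python3 -m pendant '-0.1 0 0 0 0 0;-0.2 0 0 0 0 0;-0.4 0 0 0 0 0;-0.4 0 0 0 0 0;-0.4 0 0 0 0 0'; python3 -c "
from h import *
go(.4562,-.1094,.135)
p,d=vision.camera('top');W=cloud('top',d);p=p[210:260,270:320]
cv2.imwrite('pics/t2.png',cv2.resize(p,None,fx=8,fy=8,interpolation=cv2.INTER_CUBIC))
w=W[218:260,276:311].reshape(-1,3);q=w[(w[:,2]>.045)&(w[:,2]<.06)];print(cv2.minAreaRect(q[:,:2].astype(np.float32)),len(q))"
```

```text
time: 6.1
ee_pos: [0.6256, 0.0009, 0.0284]
eef_rot: [-0.502, -0.497, 0.503, -0.497]
ft_force: [-0.3, 0.9, 0.2]
width: 0.0682
time: 6.6
ee_pos: [0.6264, 0.0009, 0.1298]
eef_rot: [0.503, 0.497, -0.502, 0.498]
ft_force: [-0.1, -0.7, -1.3]
width: 0.0697
6.6 at [0.6264 0.0009 0.1298] w 0.0697 row [-0.022 -0.676  0.448] [-0.007  0.    -0.002] dist 0.203 deg 0.6 joints [ 0.38  0.46 -0.59  1.55  0.27  1.21 -0.27]
((0.4686863422393799, -0.13014774024486542), (0.007180317770689726, 0.023129107430577278), 88.29867553710938) 14
```

View pics/t2.png

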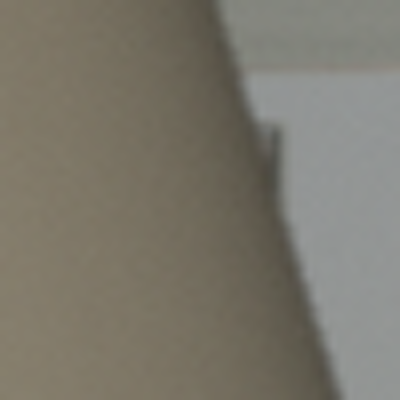

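The arm hides the ring here, but the earlier measurement gives a yaw of about -0.01 rad. Move on to the square ring.

```bash
python3 -m pendant '-0.02 -0.1 0.07 0 0 0;-0.02 -0.25 0.17 0 0 0;-0.02 -0.4 0.27 0 0 0;-0.02 -0.55 0.37 0 0 0;-0.02 -0.65 0.43 0 0 0;-0.02 -0.676 0.448 -0.005 0 0;-0.02 -0.676 0.448 -0.005 0 0' 1; python3 -c "
from h import *
go(.4562,-.1094,.018,-.01)"
```

```text
time: 7.35
ee_pos: [0.4546, -0.1101, 0.1329]
eef_rot: [-0.501, -0.499, 0.501, -0.499]
ft_force: [-0.5, -0.5, 0.4]
width: 0.087
7.35 at [ 0.4546 -0.1101  0.1329] w 0.087 row [ 0.46   0.007 -0.003] [0.004 0.    0.001] dist 0.115 deg 0.3 joints [ 0.71  0.1  -0.59  1.95  0.06  1.11  0.09]
```

```bash
python3 -m pendant '0.15 0.007 0 0.004 0 0;0.28 0.007 0 0.004 0 0;0.4 0.007 0 0.004 0 0;0.46 0.007 0 0.004 0 0;0.46 0.007 0 0.004 0 0;0.46 0.007 0 0.004 0 0'; python3 -m pendant '0 0 0 0 0 0;0 0 0 0 0 0;0 0 0 0 0 0;0 0 0 0 0 0;0 0 0 0 0 0;0 0 0 0 0 0' -1 12;python3 -m pendant '-0.1 0 0 0 0 0;-0.3 0 0 0 0 0;-0.5 0 0 0 0 0;-0.5 0 0 0 0 0;-0.5 0 0 0 0 0';  python3 -c "
from h import *
go(.560,.12,.143,-.01)"
```

```text
time: 7.95
ee_pos: [0.4581, -0.1083, 0.0186]
eef_rot: [0.502, 0.499, -0.502, 0.498]
ft_force: [0.3, -1.0, -0.7]
width: 0.0872
time: 8.55
ee_pos: [0.4573, -0.1095, 0.0187]
eef_rot: [0.502, 0.498, -0.502, 0.498]
ft_force: [-0.8, 0.1, 2.0]
width: 0.0502
time: 9.05
ee_pos: [0.4578, -0.1097, 0.1445]
eef_rot: [0.502, 0.497, -0.502, 0.499]
ft_force: [-0.2, -0.9, -0.8]
width: 0.0499
9.05 at [ 0.4578 -0.1097  0.1445] w 0.0499 row [ 0.006  0.401 -0.922] [ 0.001  0.001 -0.001] dist 0.251 deg 0.2 joints [ 0.72  0.09 -0.6   1.93  0.06  1.13  0.08]
```

```bash
python3 -m pendant '0 0.04 -0.1 0 0 0;0 0.11 -0.27 0 0 0;0 0.18 -0.44 0 0 0;0 0.25 -0.6 0 0 0;0 0.32 -0.76 0 0 0;0 0.4 -0.92 0 0 0;0 0.4 -0.92 0 0 0'; python3 -c "
from h import *
go(.623,.3076,.12,-.01)
p,d=vision.camera('side');cv2.imwrite('pics/s2.png',p)"
```

```text
time: 9.75
ee_pos: [0.5587, 0.1267, 0.1416]
eef_rot: [0.501, 0.501, -0.5, 0.498]
ft_force: [-0.8, -0.8, -0.8]
width: 0.0499
9.75 at [0.5587 0.1267 0.1416] w 0.0499 row [ 0.089  0.257 -0.724] [ 0.006 -0.003  0.002] dist 0.193 deg 0.6 joints [ 0.31  0.37 -0.74  1.67  0.26  1.2  -0.49]
```

View pics/s2.png

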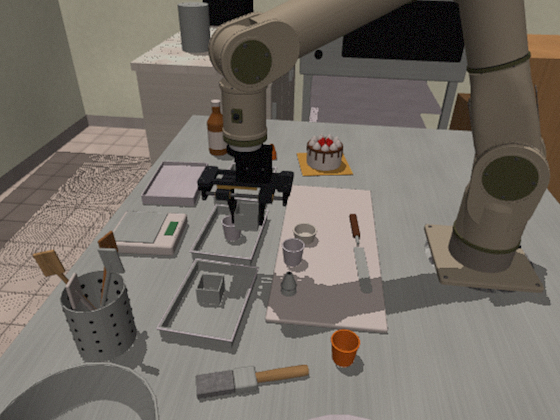

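```bash
python3 - <<'E'
from h import *
W=cloud('top',np.load('top_d.npy')).reshape(-1,3);q=W[(W[:,2]>.06)&(W[:,1]>.2)&(W[:,0]>.5)];print(q.min(0),q[q[:,0].argmin()],q[q[:,1].argmin()])
p=cv2.imread('pics/s2.png');cv2.imwrite('pics/s2c.png',cv2.resize(p[160:260,180:310],None,fx=5,fy=5,interpolation=cv2.INTER_CUBIC))
E
```

```text
[0.62478257 0.29016462 0.06005622] [0.62478257 0.53064281 0.10335883] [0.77682428 0.29016462 0.18844919]
```

View pics/s2c.png

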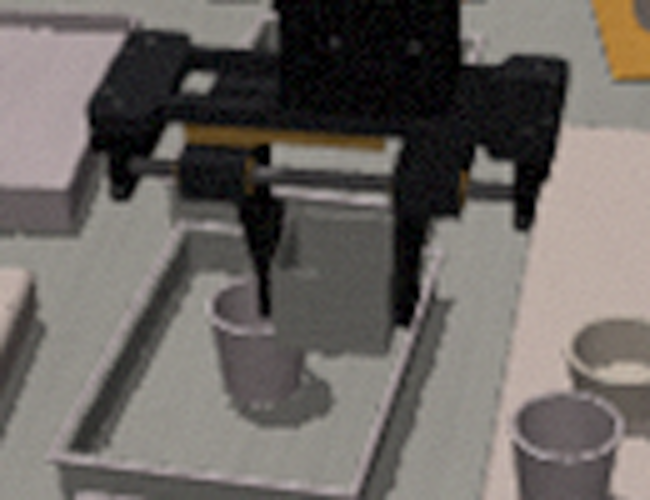

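The ring is held squarely at crop (330,280), and the first dariole stands upright. The utensil holder is near the hand's far end, so I'll shift the target slightly to (0.611, 0.298).

```bash
python3 - <<'E'
from h import *
W=cloud('top',np.load('top_d.npy')).reshape(-1,3);q=W[(W[:,2]>.05)&(W[:,1]>.22)&(W[:,1]<.4)&(W[:,0]>.66)];print(q[q[:,0].argmin()])
go(.611,.298,.11,-.01)
E
```

```text
[0.72525828 0.36899866 0.1904067 ]
9.8 at [0.5582 0.1234 0.1414] w 0.0496 row [ 0.126  0.209 -0.699] [ 0.005 -0.001  0.002] dist 0.185 deg 0.5 joints [ 0.31  0.37 -0.73  1.68  0.26  1.2  -0.49]
```

```bash
python3 -m pendant '0 0.03 -0.1 0 0 0;0 0.08 -0.26 0 0 0;0 0.13 -0.42 0 0 0;0 0.17 -0.58 0 0 0;0.05 0.2 -0.68 0.005 0 0;0.12 0.209 -0.699 0.005 0 0;0.12 0.209 -0.699 0.005 0 0;0.12 0.209 -0.699 0.005 0 0'; python3 -c "
from h import *
go(.611,.298,.0125,-.01)"
```

```text
time: 10.6
ee_pos: [0.6128, 0.2916, 0.1124]
eef_rot: [-0.503, -0.495, 0.505, -0.496]
ft_force: [-0.6, -0.4, 0.1]
width: 0.0498
10.6 at [0.6128 0.2916 0.1124] w 0.0498 row [ 0.399 -0.007 -0.026] [-0.005  0.001  0.001] dist 0.1 deg 0.5 joints [-0.03  0.63 -0.7   1.4   0.41  1.27 -0.78]
```

```bash
python3 -m pendant '0.1 0 0 0 0 0;0.2 0 0 0 0 0;0.3 0 0 0 0 0;0.36 0 0 0 0 0;0.39 0 0 0 0 0;0.39 0 0 0 0 0;0.39 0 0 0 0 0'; python3 -m pendant '0.008 0 0 0 0 0;0.008 0 0 0 0 0;0.008 0 0 0 0 0'
```

```text
time: 11.3
ee_pos: [0.6136, 0.2942, 0.0173]
eef_rot: [0.505, 0.496, -0.504, 0.496]
ft_force: [0.8, 0.9, -0.5]
width: 0.0498
time: 11.6
ee_pos: [0.6131, 0.2942, 0.0145]
eef_rot: [0.504, 0.496, -0.504, 0.496]
ft_force: [0.3, -0.1, -0.2]
width: 0.05
```

```bash
python3 -m pendant '0.01 0 0 0 0 0;0.01 0 0 0 0 0;0.014 0 0 0 0 0;0.014 0 0 0 0 0'; python3 -m pendant '0.004 0 0 0 0 0;0.004 0 0 0 0 0;0.004 0 0 0 0 0'
```

```text
time: 12.0
ee_pos: [0.6128, 0.294, 0.0103]
eef_rot: [-0.504, -0.496, 0.504, -0.496]
ft_force: [0.2, 0.6, -0.8]
width: 0.0502
time: 12.3
ee_pos: [0.613, 0.2941, 0.0098]
eef_rot: [0.504, 0.496, -0.504, 0.496]
ft_force: [-1.2, -1.1, 3.4]
width: 0.05
```

Contact at +3.4 N. Release, rise, and go toward the left dariole.

```bash
python3 -m pendant '0 0 0 0 0 0;0 0 0 0 0 0;0 0 0 0 0 0;0 0 0 0 0 0' 0.6; python3 -m pendant '-0.1 0 0 0 0 0;-0.2 0 0 0 0 0;-0.4 0 0 0 0 0;-0.5 0 0 0 0 0;-0.5 0 0 0 0 0;-0.5 0 0 0 0 0'; python3 -c "
from h import *
go(.4585,.0921,.135)"
```

```text
time: 12.7
ee_pos: [0.6129, 0.294, 0.0094]
eef_rot: [-0.504, -0.496, 0.504, -0.496]
ft_force: [-0.5, 0.8, 0.4]
width: 0.0678
time: 13.3
ee_pos: [0.6131, 0.2941, 0.1348]
eef_rot: [0.504, 0.496, -0.504, 0.496]
ft_force: [0.9, 1.1, -0.7]
width: 0.0697
13.3 at [0.6131 0.2941 0.1348] w 0.0697 row [-0.001 -0.605  0.818] [-0.011 -0.    -0.001] dist 0.254 deg 0.9 joints [-0.03  0.61 -0.71  1.38  0.4   1.3  -0.77]
```

```bash
python3 -m pendant '0 -0.1 0.13 0 0 0;0 -0.22 0.3 0 0 0;0 -0.34 0.46 0 0 0;0 -0.46 0.62 0 0 0;0 -0.56 0.76 0 0 0;0 -0.605 0.818 -0.011 0 0;0 -0.605 0.818 -0.011 0 0;0 -0.605 0.818 -0.011 0 0' 1; python3 -c "
from h import *
go(.4585,.0921,.037)"
```

```text
time: 14.1
ee_pos: [0.4582, 0.0918, 0.134]
eef_rot: [-0.5, -0.5, 0.5, -0.5]
ft_force: [0.3, 1.1, 0.0]
width: 0.0869
14.1 at [0.4582 0.0918 0.134 ] w 0.0869 row [ 0.388  0.001 -0.001] [-0.  0.  0.] dist 0.097 deg 0.0 joints [ 0.46  0.12 -0.79  1.94  0.1   1.12 -0.37]
```

```bash
python3 -m pendant '0.13 0 0 0 0 0;0.26 0 0 0 0 0;0.36 0 0 0 0 0;0.39 0 0 0 0 0;0.39 0 0 0 0 0;0.39 0 0 0 0 0'; python3 -m pendant '0 0 0 0 0 0;0 0 0 0 0 0;0 0 0 0 0 0;0 0 0 0 0 0;0 0 0 0 0 0;0 0 0 0 0 0' -1 12;python3 -m pendant '-0.1 0 0 0 0 0;-0.25 0 0 0 0 0;-0.4 0 0 0 0 0;-0.4 0 0 0 0 0;-0.4 0 0 0 0 0';  python3 -c "
from h import *
go(.6286,.069,.135)"
```

```text
time: 14.7
ee_pos: [0.4592, 0.0929, 0.0379]
eef_rot: [0.5, 0.5, -0.499, 0.5]
ft_force: [-0.7, 0.2, 0.3]
width: 0.087
time: 15.3
ee_pos: [0.4586, 0.092, 0.0372]
eef_rot: [0.5, 0.5, -0.5, 0.5]
ft_force: [0.4, -0.2, 0.2]
width: 0.0502
time: 15.8
ee_pos: [0.4588, 0.0918, 0.1374]
eef_rot: [0.5, 0.499, -0.5, 0.501]
ft_force: [-0.9, 0.0, -0.5]
width: 0.05
15.8 at [0.4588 0.0918 0.1374] w 0.05 row [0.011 0.679 0.091] [ 0.     0.    -0.001] dist 0.171 deg 0.1 joints [ 0.47  0.12 -0.8   1.94  0.1   1.12 -0.37]
```

```bash
python3 -m pendant '0 0.1 0.01 0 0 0;0 0.25 0.03 0 0 0;0 0.4 0.05 0 0 0;0 0.55 0.07 0 0 0;0 0.65 0.09 0 0 0;0 0.68 0.09 0 0 0;0 0.68 0.09 0 0 0;0 0.68 0.09 0 0 0'; python3 -c "
from h import *
go(.6286,.069,.033)"
```

```text
time: 16.6
ee_pos: [0.6271, 0.0703, 0.1361]
eef_rot: [0.499, 0.501, -0.5, 0.5]
ft_force: [-0.2, -0.3, -0.9]
width: 0.0505
16.6 at [0.6271 0.0703 0.1361] w 0.0505 row [0.412 0.007 0.005] [ 0.001 -0.     0.001] dist 0.103 deg 0.1 joints [ 0.34  0.5  -0.7   1.52  0.33  1.25 -0.41]
```

```bash
python3 -m pendant '0.1 0 0 0 0 0;0.2 0 0 0 0 0;0.3 0 0 0 0 0;0.37 0 0 0 0 0;0.412 0 0 0 0 0;0.412 0 0 0 0 0;0.412 0 0 0 0 0';  python3 -m pendant '0.01 0 0 0 0 0;0.01 0 0 0 0 0;0.01 0 0 0 0 0'; python3 -m pendant '0.004 0 0 0 0 0;0.004 0 0 0 0 0;0.004 0 0 0 0 0'
```

```text
time: 17.3
ee_pos: [0.6288, 0.0698, 0.035]
eef_rot: [0.5, 0.5, -0.5, 0.5]
ft_force: [0.5, -0.4, 0.7]
width: 0.0507
time: 17.6
ee_pos: [0.6287, 0.0696, 0.032]
eef_rot: [0.5, 0.5, -0.5, 0.5]
ft_force: [-0.0, 0.2, -1.1]
width: 0.0505
time: 17.9
ee_pos: [0.6284, 0.0696, 0.0305]
eef_rot: [0.5, 0.5, -0.5, 0.5]
ft_force: [0.2, -0.7, -0.6]
width: 0.0507
```

Expected contact is at TCP 0.028, so continue down.

```bash
python3 -m pendant '0.007 0 0 0 0 0;0.007 0 0 0 0 0;0.007 0 0 0 0 0';  python3 -m pendant '0.004 0 0 0 0 0;0.004 0 0 0 0 0;0.004 0 0 0 0 0'
```

```text
time: 18.2
ee_pos: [0.6284, 0.0696, 0.0287]
eef_rot: [0.5, 0.5, -0.5, 0.5]
ft_force: [0.9, 0.0, -0.3]
width: 0.0506
time: 18.5
ee_pos: [0.6286, 0.0697, 0.0281]
eef_rot: [0.5, 0.5, -0.5, 0.5]
ft_force: [-0.7, -0.6, 3.9]
width: 0.0504
```

```bash
python3 -m pendant '0 0 0 0 0 0;0 0 0 0 0 0;0 0 0 0 0 0;0 0 0 0 0 0' 0.6; python3 -m pendant '-0.1 0 0 0 0 0;-0.2 0 0 0 0 0;-0.4 0 0 0 0 0;-0.4 0 0 0 0 0;-0.4 0 0 0 0 0'; python3 -c "
from h import *
go(.4584,.1948,.13)"
```

```text
time: 18.9
ee_pos: [0.6283, 0.0695, 0.0276]
eef_rot: [0.5, 0.5, -0.5, 0.5]
ft_force: [-0.4, -0.2, 0.9]
width: 0.068
time: 19.4
ee_pos: [0.6292, 0.0697, 0.129]
eef_rot: [0.5, 0.499, -0.499, 0.501]
ft_force: [-0.6, -0.0, -1.0]
width: 0.07
19.4 at [0.6292 0.0697 0.129 ] w 0.07 row [-0.006 -0.683 -0.501] [ 0.     0.    -0.002] dist 0.212 deg 0.1 joints [ 0.34  0.51 -0.7   1.53  0.34  1.23 -0.41]
```

```bash
python3 -m pendant '0 -0.12 -0.09 0 0 0;0 -0.28 -0.2 0 0 0;0 -0.42 -0.31 0 0 0;0 -0.56 -0.41 0 0 0;0 -0.65 -0.48 0 0 0;0 -0.683 -0.501 0 0 0;0 -0.683 -0.501 0 0 0;0 -0.683 -0.501 0 0 0' 0.7; python3 -c "
from h import *
go(.4584,.1948,.0145)"
```

```text
time: 20.2
ee_pos: [0.4584, 0.1937, 0.1274]
eef_rot: [-0.5, -0.5, 0.5, -0.5]
ft_force: [0.5, 0.6, 0.5]
width: 0.0742
20.2 at [0.4584 0.1937 0.1274] w 0.0742 row [ 0.451  0.    -0.005] [-0.001  0.     0.   ] dist 0.113 deg 0.1 joints [ 0.28  0.23 -0.85  1.87  0.19  1.12 -0.64]
```

```bash
python3 -m pendant '0.13 0 0 0 0 0;0.26 0 0 0 0 0;0.37 0 0 0 0 0;0.43 0 0 0 0 0;0.452 0 0 0 0 0;0.452 0 0 0 0 0;0.452 0 0 0 0 0'; python3 -m pendant '0 0 0 0 0 0;0 0 0 0 0 0;0 0 0 0 0 0;0 0 0 0 0 0;0 0 0 0 0 0;0 0 0 0 0 0;0 0 0 0 0 0' -1 15
```

```text
time: 20.9
ee_pos: [0.4586, 0.195, 0.0158]
eef_rot: [0.5, 0.5, -0.499, 0.5]
ft_force: [0.3, -0.4, -0.3]
width: 0.0744
time: 21.6
ee_pos: [0.4577, 0.1947, 0.0148]
eef_rot: [0.5, 0.5, -0.5, 0.5]
ft_force: [-0.7, 0.2, 1.0]
width: 0.0335
```

Width 33.5 mm matches the collar. Lift and check.

```bash
python3 -m pendant '-0.1 0 0 0 0 0;-0.25 0 0 0 0 0;-0.4 0 0 0 0 0;-0.5 0 0 0 0 0;-0.5 0 0 0 0 0;-0.5 0 0 0 0 0';  python3 -c "
from h import *
go(.53,-.04,.14)
p,d=vision.camera('side');cv2.imwrite('pics/s3.png',cv2.resize(p[140:340,140:400],None,fx=3,fy=3,interpolation=cv2.INTER_CUBIC))"
```

```text
time: 22.2
ee_pos: [0.4577, 0.1945, 0.1397]
eef_rot: [0.5, 0.5, -0.5, 0.5]
ft_force: [-0.3, -0.0, -0.2]
width: 0.0329
22.2 at [0.4577 0.1945 0.1397] w 0.0329 row [-0.001  0.289  0.938] [ 0.  0. -0.] dist 0.245 deg 0.0 joints [ 0.29  0.21 -0.86  1.86  0.18  1.15 -0.63]
```

View pics/s3.png

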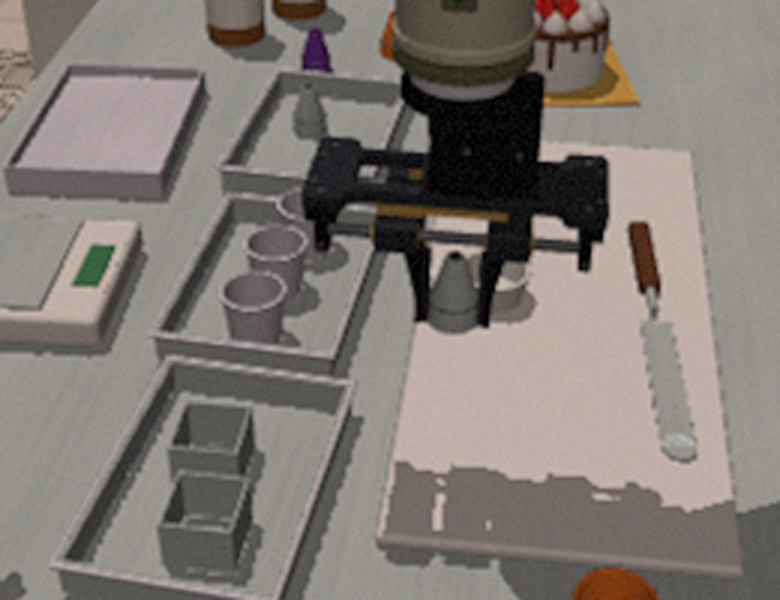

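The nozzle is held upright at crop (455,290). All the placed cups and rings stand upright in their batts.

```bash
python3 -m pendant '0 0.03 0.1 0 0 0;0 0.08 0.26 0 0 0;0 0.13 0.43 0 0 0;0 0.18 0.6 0 0 0;0 0.24 0.77 0 0 0;0 0.289 0.938 0 0 0;0 0.289 0.938 0 0 0;0 0.289 0.938 0 0 0'; python3 -c "
from h import *
go(.637,-.2,.13)"
```

```text
time: 23.05
ee_pos: [0.5292, -0.0403, 0.1381]
eef_rot: [-0.5, -0.501, 0.501, -0.499]
ft_force: [0.3, 0.9, -1.2]
width: 0.033
23.05 at [ 0.5292 -0.0403  0.1381] w 0.033 row [0.031 0.432 0.638] [-0.001 -0.001  0.002] dist 0.193 deg 0.2 joints [ 0.6   0.27 -0.69  1.79  0.18  1.16 -0.15]
```

```bash
python3 -m pendant '0 0.06 0.1 0 0 0;0 0.16 0.24 0 0 0;0 0.26 0.38 0 0 0;0 0.36 0.52 0 0 0;0 0.41 0.61 0 0 0;0.03 0.432 0.638 0 0 0;0.03 0.432 0.638 0 0 0;0.03 0.432 0.638 0 0 0'; python3 -c "
from h import *
go(.637,-.2,.0105)"
```

```text
time: 23.85
ee_pos: [0.6376, -0.1963, 0.1316]
eef_rot: [0.499, 0.502, -0.499, 0.5]
ft_force: [0.9, 1.0, 0.3]
width: 0.0337
23.85 at [ 0.6376 -0.1963  0.1316] w 0.0337 row [ 0.484 -0.002  0.016] [ 0.002 -0.001  0.001] dist 0.121 deg 0.2 joints [ 0.64  0.55 -0.58  1.42  0.3   1.26  0.04]
```

```bash
python3 -m pendant '0.1 0 0 0 0 0;0.2 0 0 0 0 0;0.3 0 0 0 0 0;0.38 0 0 0 0 0;0.44 0 0 0 0 0;0.478 0 0 0 0 0;0.478 0 0 0 0 0;0.478 0 0 0 0 0';  python3 -m pendant '0.01 0 0 0 0 0;0.01 0 0 0 0 0;0.01 0 0 0 0 0'
```

```text
time: 24.65
ee_pos: [0.6386, -0.1989, 0.0137]
eef_rot: [0.5, 0.5, -0.5, 0.501]
ft_force: [0.3, -0.3, -0.3]
width: 0.0333
time: 24.95
ee_pos: [0.6383, -0.1993, 0.0107]
eef_rot: [0.5, 0.5, -0.5, 0.5]
ft_force: [0.4, 0.1, -0.9]
width: 0.0334
```

```bash
python3 -m pendant '0.012 0 0 0 0 0;0.012 0 0 0 0 0;0.012 0 0 0 0 0';  python3 -m pendant '0.005 0 0 0 0 0;0.005 0 0 0 0 0;0.005 0 0 0 0 0'
```

```text
time: 25.25
ee_pos: [0.638, -0.1991, 0.0072]
eef_rot: [0.5, 0.5, -0.5, 0.5]
ft_force: [-0.2, -0.8, -0.7]
width: 0.0331
time: 25.55
ee_pos: [0.6381, -0.1991, 0.006]
eef_rot: [0.5, 0.5, -0.5, 0.5]
ft_force: [0.6, -0.8, 0.3]
width: 0.0334
```

```bash
python3 -m pendant '0.004 0 0 0 0 0;0.004 0 0 0 0 0;0.004 0 0 0 0 0'
```

```text
time: 25.85
ee_pos: [0.6381, -0.1992, 0.0059]
eef_rot: [0.5, 0.5, -0.5, 0.5]
ft_force: [-3.7, 0.8, 5.7]
width: 0.0336
```

Contact at +5.7 N. Release, rise, and move back out of the top view.

```bash
python3 -m pendant '0 0 0 0 0 0;0 0 0 0 0 0;0 0 0 0 0 0;0 0 0 0 0 0;0 0 0 0 0 0' 0.4; python3 -m pendant '-0.1 0 0 0 0 0;-0.25 0 0 0 0 0;-0.4 0 0 0 0 0;-0.6 0 0 0 0 0;-0.7 0 0 0 0 0;-0.7 0 0 0 0 0'; python3 -m pendant '0 -0.15 0.15 0 0 0;0 -0.3 0.3 0 0 0;0 -0.45 0.45 0 0 0;0 -0.6 0.6 0 0 0;0 -0.75 0.75 0 0 0;0 -0.9 0.9 0 0 0;0 -0.9 0.9 0 0 0;0 -0.9 0.9 0 0 0'; python3 -c "
from h import *
p,d=vision.camera('top');cv2.imwrite('pics/t9.png',p);W=cloud('top',d)
for n,c,lo in[('d1',(.6257,.001),.035),('d2',(.6285,.0697),.035),('kd',(.6089,-.0637),.035),('sq',(.613,.294),.03),('ksq',(.626,.2209),.03),('nz',(.638,-.199),.012),('knz',(.647,-.2782),.012)]:
    w=W.reshape(-1,3);q=w[(w[:,2]>lo)&(w[:,2]<.08)&(np.hypot(w[:,0]-c[0],w[:,1]-c[1])<.037)]
    if len(q):print(n,cv2.minAreaRect(q[:,:2].astype(np.float32)),np.percentile(q[:,2],[95]),len(q))
p,d=vision.camera('side');cv2.imwrite('pics/s9.png',cv2.resize(p[130:350,130:400],None,fx=2.7,fy=2.7,interpolation=cv2.INTER_CUBIC))"
```

```text
time: 26.35
ee_pos: [0.638, -0.1991, 0.005]
eef_rot: [0.5, 0.5, -0.5, 0.5]
ft_force: [-0.2, -0.4, 0.1]
width: 0.0591
time: 26.95
ee_pos: [0.6402, -0.1993, 0.185]
eef_rot: [0.501, 0.498, -0.499, 0.502]
ft_force: [0.5, -0.3, -0.3]
width: 0.061
time: 27.75
ee_pos: [0.4095, -0.4273, 0.1789]
eef_rot: [-0.501, -0.499, 0.502, -0.498]
ft_force: [-0.4, 1.2, 0.2]
width: 0.0607
d1 ((0.6244905591011047, 0.00133415125310421), (0.051408153027296066, 0.04974820837378502), 89.66864013671875) [0.05487927] 151
d2 ((0.6285088658332825, 0.07057321071624756), (0.05252951383590698, 0.051253896206617355), 2.0380568504333496) [0.05616216] 157
kd ((0.608549177646637, -0.06366212666034698), (0.05126933380961418, 0.052364591509103775), 88.91328430175781) [0.05527208] 153
sq ((0.6123462915420532, 0.29301905632019043), (0.05171404406428337, 0.050543151795864105), 88.33071899414062) [0.04449103] 182
ksq ((0.6261174082756042, 0.22101017832756042), (0.050538983196020126, 0.05011577531695366), 0.410483181476593) [0.04489252] 170
nz ((0.6374119520187378, -0.19826115667819977), (0.03248697146773338, 0.03368934243917465), 44.66782760620117) [0.05660151] 167
knz ((0.6475769877433777, -0.2777961492538452), (0.031559333205223083, 0.03202911093831062), 89.34894561767578) [0.05548023] 168
```

View pics/s9.png

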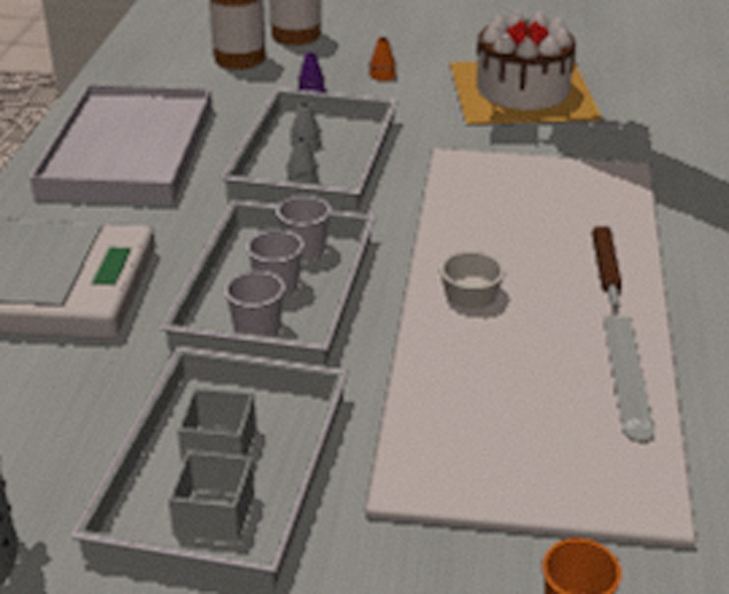

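View pics/t9.png

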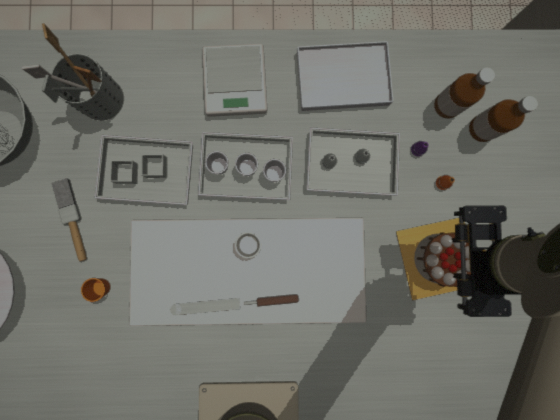

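Both views show all four pieces upright in their batts, clear of each other, with the kept pieces unmoved to within 1 mm. The arm touches nothing, so I'll hand in.

```bash
python3 -c "
from bench import r,close_job
s=r.read_state();print(s['time'],s['ft_force']);print(close_job())"
```

```text
27.85 [1.14707644 0.83732327 0.24621841]
the job is handed in; nothing more can be done
None
```

I put all four pieces away and handed the job in at 27.9 s of the 93 s allowed. Both darioles, the square ring and the nozzle were each lowered until the force showed the batt floor, at most 5.7 N, and then released.

- **Placed pieces:** the last top and side views show all four upright in the right batts. Their tops are at the height of the matching kept pieces, with nothing nested or touching.
- **Kept pieces:** they measure within 1 mm of where they started.
- **Everything else:** the ramekin and the orange and purple look-alikes look untouched, and the hand was clear, with only about 1 N of noise on the wrist.

No check failed or disagreed.

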